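# Snap the bit cassette flush into the tool tray

## Robot

A 6-joint arm with a two-finger parallel gripper is mounted at the origin on the work surface. World frame = base frame: x ahead of the robot, y to its left, z up, the work surface at z = 0. Lengths are in m, angles in rad, forces in N, time in s.
With the tool pointing down it reaches from about 0.35 to 0.8 m from the base axis. Payload 7.3 kg.
Tool frame: the origin (TCP) lies midway between the tips of the shut fingers; the grasp point (between the pads) lies ctrl.grip_point_offset behind it (ctrl.grip_point_offset is the distance from the TCP to the grasp point, in m); y points along the fingers, x is the direction in which the jaws open and shut, and the axes are right-handed (so a half turn about y gives the same grasp; the last joint's range is limited). The gripper opens to 85 mm and grips with 20 to 120 N. Pads are 22 mm wide; open, the fingers measure 114 mm over their backs; the gripper's body (76 mm by 85 mm) begins 54 mm behind the grasp point. The pads swing forward as they close: fully open they stand 13 mm farther back than shut.
Start: joints at [1.072, 0.342, 1.524, -0, 1.275, -0.146], TCP at [0.181, 0.493, 0.231] pointing down, gripper open.
Joint ranges: [-2.53, 2.53], [-0.77, 2.02], [0.04, 2.7], [-1, 4.14], [0.28, 2.66], [-3.11, 3.11]. Speed limits (rad/s): [2.57, 2.57, 3.14, 3.14, 3.14, 3.14].

## Interface

Orientations are given as a rotation vector (axis times angle).
In Python, from cell import ctrl gives the robot as it stands.
- The arm moves only by the tool carry_out, never from a script. Its arguments are lists of equal length, an entry for each row: "hand": the opening, from 0 (shut) to 1 (fully open); "delta_pos": the shift along the tool's x, y, z in mm, a list of three; "spin": the turn about the tool's y in rad. A call has 1 to 12 rows; each row shifts and turns the commanded pose from where the row before left it, along the tool's axes as they then stand; what a row does not reach is not made up. A row lasts 1/12 s, in which the tool goes at most 41.7 mm and 7.16 degrees, less where a joint would pass 70% of its speed; a pose out of reach is approached as far as the arm can. A call with a gripper value outside its range is refused whole. The fingers move at their own pace and stop on an object; "squeeze" is the grip in N (left out, the last holds). Time passes only in rows, so rows that do not move let the fingers close. It gives the time, the measured TCP pose, the force and the opening at its end, in the units of the state.
- ctrl.get_state(): the state, without advancing time (a new reading comes with each control period).
- ctrl.read_camera(name): name is "side" or "top" or "wrist"; returns (picture, depth): 420x560x3 uint8, red, green, blue; 420x560 float32, m along the optical axis (not along the pixel's ray), 0 where there is no reading.
- ctrl.camera_info(name): a dict with "fx", "fy", "cx", "cy" (pixels), "D" ([k1, k2, p1, p2, k3] as OpenCV has them; the pictures are not rectified), "extrinsics" (4x4, takes a point from world to camera coordinates). Camera axes: x right, y down, z forward; pixel columns grow to the right and rows downward; lengths in m; the calibration is good to about 2 mm. A picture is of the moment at which its call begins: read the wrist's pose just before it. camera_info takes no time and is no camera call; for the wrist camera it gives the pose at the moment of the call.
- ctrl.job_done(): hands the job in, once; it reports no verdict.
The state is a dict: "t": time; "joints": joint angles; "joint_vel": joint speeds; "tau": joint torques, N m; "ee_pos": TCP position; "tool_rot": TCP orientation; "wrist_force": force on the tool from outside, world axes, zero at the start; "ft_torque": the same for the moment, N m; "grip_width": finger opening in m.
Only numpy, scipy, OpenCV 4.12 (cv2) and the standard library are available. Lean on these libraries where they do the work, as an engineer would, in place of code of your own. Each camera call takes 0.05 s, during which the arm holds its last target. There are 200 camera calls.

## Task

Put the loose black bit cassette back into the long recess of the tool tray, bits up, and press it down past the two spring catches until it has snapped fully home, flush with the tray's deck at both ends, then let go. Lower it in rather than dropping it, and press gently: the tray stands on soft springs that must not be pushed down to their stops. Leave the other things on the shelf where they are.

Things in the scene. Friction and masses are not known exactly. Their poses are not given: they have to be found in the camera images.
- cassette: loose black plastic bit cassette, 70 (its x) x 30 (its y) x 32 mm high, 80 g, standing upright on the shelf. Origin: centre of its underside; z up to the top face, which shows two rows of small steel bit ends. Both short ends have a groove 3.5 mm deep across the full width, from 3 to 11 mm above the underside; it is the same either way round (half turn about z).
- recess (a point): centre of the mouth of the tray's long recess, level with the deck, 64 mm above the shelf when unloaded. x along the recess, z up. The recess is 72.4 (x) x 32.4 (y) mm and 32 mm deep with a flat floor: the cassette fits loosely (1.2 mm each side), its top flush with the deck; home, the cassette's origin is 32 mm below this point.
- catch_a (a point): tip of the wedge-shaped steel spring catch in the middle of the recess's +x end, 27 mm below the deck, sticking out 3.7 mm from the end wall. Set in the recess, the cassette rests on the two catches, standing about 8 mm proud. It takes a firm push (roughly 8 to 18 N) on each end, held until that end clicks down flush; the tray yields meanwhile.
- catch_b (a point): tip of the same kind of catch at the recess's -x end.
- deck (a point): centre of the deck, the flat top of the grey plastic tool tray, 150 (x) x 120 (y) mm; x and z as recess. The long recess lies 22 mm to its -y; a shorter one (48 x 32 mm, too short for the cassette) 32 mm to its +y. Sockets sunk in the deck stand 2 mm proud.
- tray (a joint): how far the tray has sunk on its soft springs, m: 0 unloaded, hard stop at 18 mm; it sinks several mm under a firm push, level, and rises again. More than 16 mm is pressed too hard. recess sinks with it.
- ratchet: bystander: loose chrome ratchet, 190 mm long, lying flat, head (36 mm round, 22 mm high) to its +x. Origin on the shelf under its middle.
- glasses_case: bystander: loose orange safety glasses case, 65 (x) x 160 (y) x 45 mm high. Origin: centre of its underside.
- spoon_rest: bystander: white ceramic spoon rest, a 100 mm round dish 20 mm high holding bolts, with a 54 mm handle to its +x. Origin: centre of the dish's underside.
- sprayer_head: bystander: loose green plastic sprayer head lying on its side, about 75 x 80 x 30 mm. Origin on the shelf under its middle.
There are look-alikes about, which are no part of the job. Of the things shaped like the cassette, the black one is meant. Of the things that look like the part that bears recess, take the one that is farthest from the robot's base at the start.

How it is judged:
At the end, for the whole second after the job is handed in: The cassette sits in the long recess, bits up, its top flush with the deck (underside 30 to 34.5 mm below deck level, tilt under 2.6 degrees, centred within 3 mm, lengthwise with the recess within 5 degrees), at rest and with the tray risen back on its springs (sunk less than 2 mm) (z of cassette in the frame of recess between -0.0345 and -0.03 m and x of cassette in the frame of recess between -0.003 and 0.003 m and y of cassette in the frame of recess between -0.003 and 0.003 m and angle between the x axis of cassette and the x axis of recess, either way round below 0.09 rad and angle between cassette's own z axis and vertical below 0.045 rad and linear speed of cassette below 0.01 m/s and value of joint tray below 0.002 m); the robot touches nothing.
It fails at once if the tray is pressed more than 16 mm down on its springs (over about 32 N) (value of joint tray above 0.016 m).
It fails at once if the cassette is dropped (falls free faster than 0.6 m/s, about 2 cm) above the tray (contact force between the fingers and cassette below 0.05 N and linear speed of cassette above 0.6 m/s and z of cassette in the frame of recess above -0.018 m and horizontal distance between cassette and recess below 0.1 m).
It fails at once if the ratchet, glasses case, spoon rest or sprayer head is moved more than 30 mm (distance of any of ratchet, glasses_case, spoon_rest, sprayer_head from where it was at the start of the episode above 0.03 m).
It also fails if it takes over 48 s, if anything falls off the work surface, if the arm or the gripper's body presses on something with over 40 N, if the wrist force passes 120 N, or if a joint passes its speed limit or range.

## Working session

There is one attempt and no reset: what is moved stays moved. The work goes in short steps, Python scripts to look and compute and a tool call to move; the robot and the scene stay as the last step left them, time stands still between calls to the robot, and variables do not carry over. Pictures are saved under pics/ and viewed, about 8 in all and at most 12, crops included, and the job is handed in when it is done.

Besides the shell and the picture viewer there is one more tool, called after "Request:" as name(argument=value, ...) on one line, values as JSON. carry_out: Moves the arm, as the interface text tells. Its arguments: {"type":"object","properties":{"hand":{"type":"array"},"delta_pos":{"type":"array"},"spin":{"type":"array"},"squeeze":{"type":"number"}},"required":["hand","delta_pos","spin"]}

```bash
ls; mkdir -p pics; cat > h.py <<'E'
import numpy as np, cv2
from cell import ctrl
from scipy.spatial.transform import Rotation as R
def look(n):
    i=ctrl.camera_info(n); im,d=ctrl.read_camera(n); return i,im,d
def K(i): return np.array([[i['fx'],0,i['cx']],[0,i['fy'],i['cy']],[0,0,1.]]),np.array(i['D'],float)
def ray(i,px):
    k,D=K(i); u=cv2.undistortPoints(np.array(px,float).reshape(-1,1,2),k,D).reshape(-1,2)
    E=np.array(i['extrinsics']); d=np.c_[u,np.ones(len(u))]@E[:3,:3]; o=-E[:3,:3].T@E[:3,3]; return o,d
def onz(i,px,z):
    o,d=ray(i,px); return o+d*((z-o[2])/d[:,2])[:,None]
def cloud(i,d,px):
    o,dd=ray(i,px); p=np.array(px,int).reshape(-1,2); return o+dd*d[p[:,1],p[:,0]][:,None]
def save(n,im): cv2.imwrite('pics/'+n+'.png',im[:,:,::-1])
def proj(i,P):
    E=np.array(i['extrinsics']); k,D=K(i)
    return cv2.projectPoints(np.array(P,float).reshape(-1,3),cv2.Rodrigues(E[:3,:3])[0],E[:3,3],k,D)[0].reshape(-1,2)
E
python3 - <<'E'
from h import *
for n in ['top','side']:
    i,im,d=look(n); save(n+'0',im); np.savez('pics/'+n+'0.npz',im=im,d=d)
    E=np.array(i['extrinsics']); print(n,i['fx'],i['fy'],-E[:3,:3].T@E[:3,3],E[:3,:3].round(2).tolist())
s=ctrl.get_state();print(s,ctrl.grip_point_offset)
E
```

```text
pics
top 387.9361167368515 387.9361167368515 [0.29857466 0.02557461 1.36864808] [[0.01, -1.0, 0.01], [-0.99, -0.01, -0.16], [0.16, -0.01, -0.99]]
side 518.6293029672512 518.6293029672512 [ 1.43957792 -0.63299434  1.06496834] [[0.58, 0.81, -0.02], [0.53, -0.39, -0.75], [-0.62, 0.43, -0.66]]
{'t': 0.1, 'joints': array([ 1.07196187e+00,  3.42655460e-01,  1.52489888e+00,  4.17868017e-05,
        1.27536873e+00, -1.46032254e-01]), 'joint_vel': array([ 0.00094254, -0.00128505, -0.0027881 , -0.00108047, -0.00066138,
       -0.00053091]), 'tau': array([ 1.77014466e-03, -4.34448731e+01, -2.46491396e+01, -1.40796669e-04,
        4.64378259e-03,  4.38241818e-05]), 'ee_pos': array([0.18122366, 0.49237302, 0.23070208]), 'tool_rot': array([-1.35627772, -0.94457203,  0.94656918]), 'wrist_force': array([ 0.20723943, -0.26447075,  0.15662863]), 'ft_torque': array([ 0.03510273,  0.04189005, -0.04328522]), 'grip_width': 0.0853491407243553} 0.0187
```

View pics/top0.png

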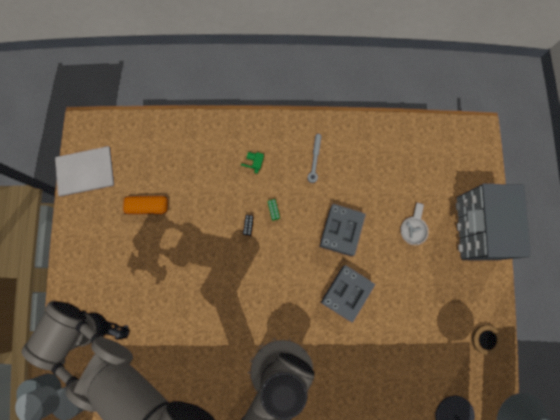

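View pics/side0.png

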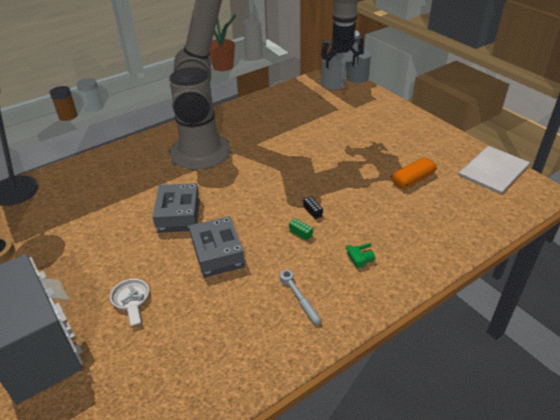

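The top view shows two things shaped like the cassette: black at (248,224) and green at (274,210). The black one is meant. It also shows two trays, at (343,229) and (348,293). The base is near (285,380), so the tray at (343,229) is the farther one and is meant. I'll confirm this in one enlarged crop and measure.

```bash
python3 - <<'E'
from h import *
i=ctrl.camera_info('top'); z=np.load('pics/top0.npz'); im,d=z['im'],z['d']
c=im[190:325,235:385]; save('crop0',cv2.resize(c,None,fx=5,fy=5,interpolation=cv2.INTER_CUBIC))
print('trays',onz(i,[(343,229),(348,293)],.064),np.linalg.norm(onz(i,[(343,229),(348,293)],.064)[:,:2],axis=1))
# height-based segmentation
v,u=np.mgrid[180:330,230:400]; px=np.c_[u.ravel(),v.ravel()]
P=cloud(i,d,px)
H=P[:,2].reshape(u.shape); 
for nm,lo,hi in [('cas',.022,.045),('deck',.055,.072)]:
    m=((H>lo)&(H<hi)).astype(np.uint8)
    n,l,st,ce=cv2.connectedComponentsWithStats(m)
    for k in range(1,n):
        if st[k,4]<60: continue
        q=P[(l==k).ravel()]; r=cv2.minAreaRect((q[:,:2]*1000).astype(np.float32))
        print(nm,st[k],(ce[k]+[230,180]).round(1),np.median(q[:,2]).round(4),r)
E
```

```text
trays [[ 0.48309543 -0.20295854  0.064     ]
 [ 0.26761816 -0.21623105  0.064     ]] [0.52399749 0.34405719]
cas [ 37  19  13  22 172] [273.4 209.7] 0.0321 ((555.1730346679688, 35.50608825683594), (71.35587310791016, 29.13178253173828), 14.349676132202148)
cas [ 13  35  11  21 179] [247.9 225. ] 0.0321 ((499.69635009765625, 123.73025512695312), (30.759225845336914, 70.53533935546875), 83.653076171875)
cas [ 99  40  12  15 116] [334.2 227.1] 0.0324 ((493.6307678222656, -176.8798828125), (30.339385986328125, 44.41044616699219), 73.8822021484375)
cas [113  42  14  20 164] [349.4 231.3] 0.0326 ((479.5465087890625, -229.92037963867188), (29.27769660949707, 65.51850891113281), 71.07124328613281)
cas [104 101  13  16 112] [339.9 288.3] 0.0331 ((282.87872314453125, -193.4097900390625), (26.015216827392578, 47.409461975097656), 58.81270980834961)
cas [115 106  18  23 190] [353.3 296.9] 0.0328 ((253.56613159179688, -239.6468505859375), (28.74541664123535, 71.96482849121094), 58.805789947509766)
deck [  91   24   45   51 1169] [343.  229.2] 0.0642 ((482.41241455078125, -203.6899871826172), (117.87088775634766, 150.74114990234375), 73.2791976928711)
deck [  93   85   53   57 1304] [348.5 293.6] 0.0644 ((265.696044921875, -218.66055297851562), (121.10774230957031, 151.61444091796875), 57.555152893066406)
```

View pics/crop0.png

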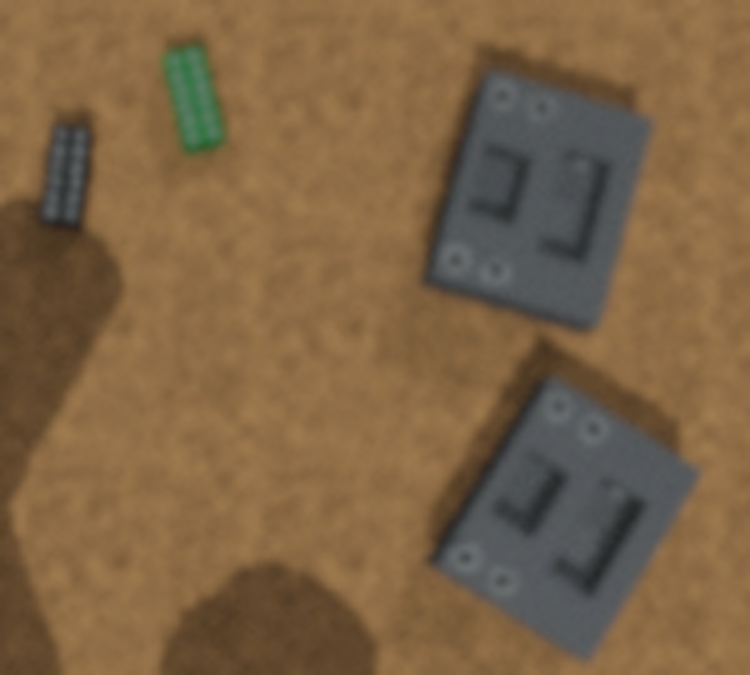

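The crop confirms it: the black cassette is at crop (68,175) and the farther tray at crop (545,195). The tray's long recess is on the right, at crop (580,205). Next I plan the approach.

```bash
cat >> h.py <<'E'
def plan(xy,z,jaw_deg):
    s=ctrl.get_state(); M=R.from_rotvec(s['tool_rot']).as_matrix(); p=s['ee_pos']
    # jaw axis direction target (mod 180); spin about tool y (down) by a turns x
    x=M[:,0]; cur=np.degrees(np.arctan2(x[1],x[0])); e=(jaw_deg-cur+90)%180-90
    sg=np.sign(M[2,1]) # y down -> -1
    d=M.T@(np.array([*xy,z])-p)*1000
    print('t',round(s['t'],2),'p',p.round(4),'ydir',M[:,1].round(3),'zdir',M[:,2].round(3),'yaw',cur.round(2),'spin',round(np.radians(e)*sg,4),'delta mm BEFORE spin',d.round(1),'F',s['wrist_force'].round(2),'w',round(s['grip_width'],4),'j6',s['joints'][5].round(3))
E
python3 -c "
from h import *
plan((.4997,.1237),.16,83.65)"
```

```text
t 0.1 p [0.1812 0.4924 0.2307] ydir [-0.001 -0.001 -1.   ] zdir [-0.938  0.346  0.   ] yaw 69.79 spin -0.242 delta mm BEFORE spin [-235.8   70.9 -426.3] F [ 0.21 -0.26  0.16] w 0.0853 j6 -0.146
```

Request:
carry_out(hand=[0.8,0.8,0.8,0.8,0.8,0.8,0.8,0.8,0.8,0.8,0.8,0.8], delta_pos=[[-18,0,-32],[-18,0,-32],[-18,0,-32],[-18,0,-32],[-18,0,-32],[-18,0,-32],[-18,0,-32],[-18,0,-32],[-18,0,-32],[-18,0,-32],[-18,10,-32],[-18,10,-32]], spin=[0,0,0,0,0,0,0,0,0,0,0,0], squeeze=60)

```text
t: 1.1
ee_pos: [0.4682, 0.1557, 0.2113]
tool_rot: [-1.356, -0.946, 0.945]
wrist_force: [-0.1, 1.0, -0.7]
grip_width: 0.0681
```

Request:
carry_out(hand=[0.8,0.8,0.8,0.8,0.8], delta_pos=[[-10,15,-21],[-10,15,-21],[0,10,0],[0,0,0],[0,0,0]], spin=[0,0,-0.121,-0.121,0])

```text
t: 1.52
ee_pos: [0.4992, 0.1235, 0.1701]
tool_rot: [-1.256, -1.128, 1.131]
wrist_force: [-1.1, -1.0, -0.1]
grip_width: 0.0679
```

```bash
python3 -c "
from h import *
plan((.4997,.1237),.10,83.65)
i,im,d=look('wrist'); np.savez('pics/w1.npz',im=im,d=d,E=i['extrinsics']); save('w1',im)
print(proj(i,[[.4997,.1237,.032]]),-np.array(i['extrinsics'])[:3,:3].T@np.array(i['extrinsics'])[:3,3])"
```

```text
t 1.52 p [0.4992 0.1235 0.1701] ydir [-0.003 -0.    -1.   ] zdir [-0.994  0.107  0.003] yaw 83.84 spin 0.0033 delta mm BEFORE spin [ 0.3 70.1 -0.7] F [-1.12 -0.95 -0.08] w 0.0679 j6 -1.37
[[276.98245924 198.95946425]] [0.42191347 0.13256823 0.31298551]
```

View pics/w1.png

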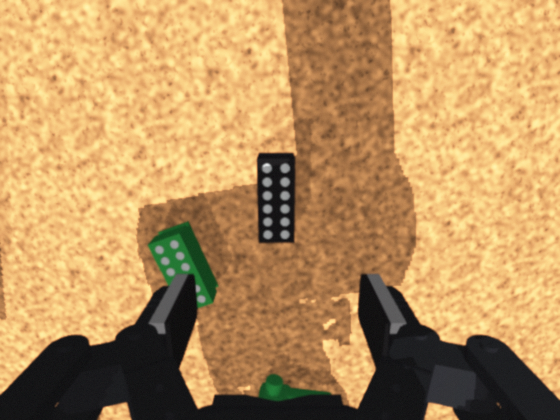

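The wrist view shows the black cassette's top face spanning about (259–294, 160–242), centred near (277,200). My prediction was (277,199), so they agree. The green one is clear to the left. I'll refine the pose from this picture.

```bash
python3 -c "
from h import *
i=ctrl.camera_info('wrist'); z=np.load('pics/w1.npz'); d=z['d'];i['extrinsics']=z['E']
v,u=np.mgrid[140:260,240:315]; px=np.c_[u.ravel(),v.ravel()]; P=cloud(i,d,px)
q=P[(P[:,2]>.029)&(P[:,2]<.037)]; print(len(q),np.median(q[:,2]),cv2.minAreaRect((q[:,:2]*1000).astype(np.float32)))
"
```

```text
3189 0.032267766426236966 ((501.9049072265625, 122.74308013916016), (30.08746337890625, 70.0178451538086), 84.25111389160156)
```

Request:
carry_out(hand=[0.7,0.7,0.7,0.7,0.7,0.7,0.7,0.7,0.7,0.7], delta_pos=[[0.5,20,-2],[0,25,0],[0,25,0],[0,25,0],[0,20,0],[0,15,0],[0,10,0],[0,5,0],[0,0,0],[0,0,0]], spin=[0,0,0,0,0,0,0,0,0,0])

```text
t: 2.4
ee_pos: [0.5022, 0.1245, 0.0269]
tool_rot: [-1.261, -1.128, 1.126]
wrist_force: [-0.4, 0.2, 0.1]
grip_width: 0.0598
```

Request:
carry_out(hand=[0.3,0.25,0.2,0.2,0.2,0.2,0.2,0.2,0.2,0.2], delta_pos=[[0,0,0],[0,0,0],[0,0,0],[0,0,0],[0,0,0],[0,0,0],[0,0,0],[0,0,0],[0,0,0],[0,0,0]], spin=[0,0,0,0,0,0,0,0,0,0])

```text
t: 3.23
ee_pos: [0.5023, 0.1243, 0.0275]
tool_rot: [-1.261, -1.129, 1.126]
wrist_force: [-0.9, -0.1, 5.7]
grip_width: 0.0271
```

```bash
python3 -c "
from h import *
plan((.5019,.1227),.06,84.25)
i,im,d=look('wrist'); save('w2',im[120:420,120:440])
print(ctrl.get_state()['ft_torque'])"
```

```text
t 3.23 p [0.5023 0.1243 0.0275] ydir [ 0.002  0.    -1.   ] zdir [-0.994  0.111 -0.002] yaw 83.64 spin -0.0107 delta mm BEFORE spin [ -1.6 -32.5   0.1] F [-0.93 -0.12  5.72] w 0.0271 j6 -1.365
[-0.01990556  0.19345828  0.02181613]
```

View pics/w2.png

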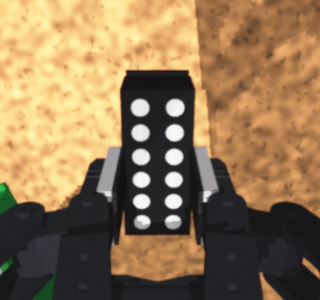

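The picture shows the cassette between the pads and roughly centred lengthwise, with pad edges near crop (110,150) and (205,150). The overlap is only about 4.5 mm, so I'll regrip a little deeper.

Request:
carry_out(hand=[0.5,0.5,0.5,0.5,0.35,0.3,0.2,0.2,0.2,0.2,0.2,0.2], delta_pos=[[0,0,0],[0,0,0],[-1,1.5,0],[0,1.5,0],[0,0,0],[0,0,0],[0,0,0],[0,0,0],[0,0,0],[0,0,0],[0,0,0],[0,0,0]], spin=[0,0,0,0,0,0,0,0,0,0,0,0])

```text
t: 4.28
ee_pos: [0.5015, 0.1233, 0.0233]
tool_rot: [-1.26, -1.127, 1.127]
wrist_force: [-0.8, -1.0, 2.1]
grip_width: 0.0278
```

Request:
carry_out(hand=[0.2,0.2,0.2,0.2,0.2,0.2,0.2,0.2], delta_pos=[[0,-5,0],[0,-15,0],[0,-20,0],[0,-25,0],[0,-25,0],[0,-25,0],[0,0,0],[0,0,0]], spin=[0,0,0,0,0,0,0,0])

```text
t: 4.95
ee_pos: [0.5023, 0.1235, 0.1396]
tool_rot: [-1.261, -1.13, 1.125]
wrist_force: [0.2, -0.4, -1.8]
grip_width: 0.028
```

```bash
python3 -c "
from h import *
a=np.radians(-16.72); rc=np.array([.4824,-.2037])+.022*np.array([np.sin(a),-np.cos(a)]); print(rc)
plan(rc,.14,73.28)
i,im,d=look('wrist'); save('w3',im[120:420,120:440]); np.savez('pics/w3.npz',im=im,d=d,E=i['extrinsics'])
v,u=np.mgrid[150:420,200:350]; px=np.c_[u.ravel(),v.ravel()]; P=cloud(i,d,px)
p=ctrl.get_state()['ee_pos']; m=(abs(P[:,2]-p[2]-.007)<.006)&(abs(P[:,1]-p[1])<.0145); q=P[m]
print(m.sum(),np.median(q[:,2])-p[2],np.linalg.svd(q-q.mean(0),full_matrices=False)[2][2],cv2.minAreaRect((q[:,:2]*1000).astype(np.float32)))"
```

```text
[ 0.47607071 -0.22476989]
t 4.95 p [0.5023 0.1235 0.1396] ydir [ 0.003  0.    -1.   ] zdir [-0.994  0.11  -0.003] yaw 83.66 spin 0.1811 delta mm BEFORE spin [-349.    -0.6  -12.4] F [ 0.22 -0.39 -1.83] w 0.028 j6 -1.367
10134 0.010248464255090739 [-0.01624774  0.00243507  0.99986503] ((502.924560546875, 123.35664367675781), (28.98015022277832, 73.13529968261719), 89.9037857055664)
```

View pics/w3.png

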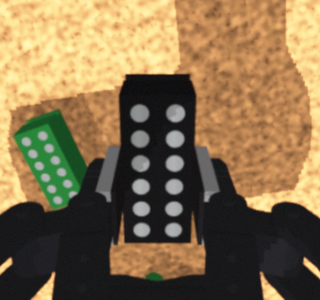

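The cassette is held upright with about 9 mm of pad overlap, its top face at crop (157,160). I'll carry it to a point 60 mm beyond the recess so the wrist camera sees the recess unobstructed.

Request:
carry_out(hand=[0.2,0.2,0.2,0.2,0.2,0.2,0.2,0.2,0.2,0.2,0.2,0.2], delta_pos=[[-15,-3,-3],[-30,0,-6],[-35,0,-7],[-35,0,-7],[-35,0,-7],[-35,0,-7],[-35,0,-7],[-35,0,-7],[-35,0,-7],[-35,0,-7],[-25,0,-5],[-10,0,-2]], spin=[0,0,0,0,0,0,0,0,0,0,0,0])

```text
t: 6.0
ee_pos: [0.5324, -0.2458, 0.1392]
tool_rot: [-1.259, -1.123, 1.126]
wrist_force: [-0.5, -0.3, -0.7]
grip_width: 0.0281
```

Request:
carry_out(hand=[0.2,0.2,0.2,0.2,0.2], delta_pos=[[0,0,0],[0,0,0],[0,0,0],[0,0,0],[0,0,0]], spin=[0.09,0.09,0,0,0])

```text
t: 6.42
ee_pos: [0.533, -0.2416, 0.1406]
tool_rot: [-1.33, -0.994, 0.995]
wrist_force: [0.7, 0.2, -1.3]
grip_width: 0.0282
```

```bash
python3 -c "
from h import *
plan((.4761,-.2248),.14,73.28)
i,im,d=look('wrist'); save('w4',im); np.savez('pics/w4.npz',im=im,d=d,E=i['extrinsics'])
v,u=np.mgrid[0:420,0:560]; px=np.c_[u.ravel(),v.ravel()]; P=cloud(i,d,px)
dk=abs(P[:,2]-.0645)<.003
print('deck z',np.median(P[dk,2]),cv2.minAreaRect((P[dk,:2]*1000).astype(np.float32)))
m=((P[:,2]<.045)&(P[:,2]>.02)).reshape(420,560).astype(np.uint8)
n,l,st,ce=cv2.connectedComponentsWithStats(m)
for k in range(1,n):
  if st[k,4]>400:
    q=P[(l==k).ravel()]; print(st[k],ce[k].round(),np.median(q[:,2]),cv2.minAreaRect((q[:,:2]*1000).astype(np.float32)))
"
```

```text
t 6.42 p [ 0.533  -0.2416  0.1406] ydir [-0.001  0.001 -1.   ] zdir [-0.959  0.284  0.001] yaw 73.52 spin 0.0042 delta mm BEFORE spin [-0.   0.7 59.4] F [ 0.65  0.22 -1.25] w 0.0282 j6 -1.84
deck z 0.06416560737181122 ((485.6628723144531, -206.084716796875), (121.01526641845703, 148.0086669921875), 73.91236114501953)
[ 247   70   53  116 5822] [274. 127.] 0.032261098920990994 ((478.09552001953125, -226.8154296875), (32.7933349609375, 73.29994201660156), 73.80493927001953)
[ 336   91   51   78 3544] [360. 129.] 0.03222785957087257 ((493.78240966796875, -173.13034057617188), (29.500423431396484, 49.09904479980469), 73.29390716552734)
[  0 264  39  74 964] [ 14. 307.] 0.020538558496186576 ((551.7021484375, -478.2943115234375), (30.924083709716797, 80.85929870605469), 55.64116287231445)
[ 458  300   41   37 1113] [478. 318.] 0.022135727487481827 ((678.8768920898438, -104.69198608398438), (35.99848175048828, 34.98450469970703), 56.268733978271484)
```

View pics/w4.png

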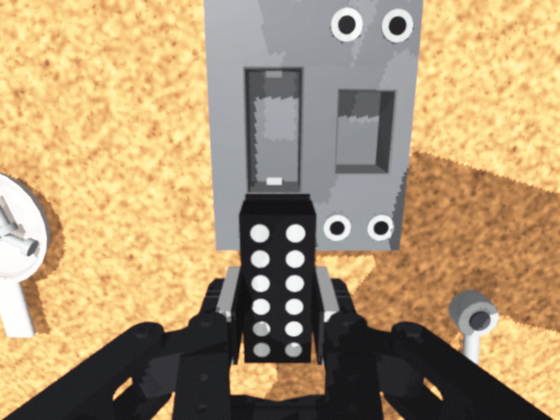

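The wrist view shows the long recess at (274,127), with catches at (274,73) and (274,181). The held cassette is at (278,285). I'll measure both with the same camera so the calibration bias cancels.

```bash
cat > m.py <<'E'
from h import *
i=ctrl.camera_info('wrist'); z=np.load('pics/w4.npz'); d=z['d'];i['extrinsics']=z['E']
s=ctrl.get_state(); M=R.from_rotvec(s['tool_rot']).as_matrix(); p=s['ee_pos']
v,u=np.mgrid[0:420,0:560]; P=cloud(i,d,np.c_[u.ravel(),v.ravel()])
T=(P-p)@M*1000
ok=lambda a,lo,hi:(a>lo)&(a<hi)
V=v.ravel();U=u.ravel()
top=ok(-T[:,1],5,14)&ok(T[:,0],-20,20)&ok(V,200,370)
f=top&ok(V,208,255); print('top h',np.median(-T[top&ok(V,215,350)&ok(T[:,0],-10,10),1]))
print('cross ext',np.percentile(T[f,0],[0.2,1,50,99,99.8]))
c=top&ok(T[:,0],-10,10); print('along ext',np.percentile(T[c,2],[.2,1,99,99.8]))
# slope of top along z, x ; yaw from left/right edges
q=T[top&ok(T[:,0],-11,11)&ok(V,212,350)]; A=np.c_[q[:,0],q[:,2],np.ones(len(q))]; print('tilt',np.linalg.lstsq(A,q[:,1],rcond=None)[0])
print('edges by z',[(a,np.percentile(T[f&ok(T[:,2],a,a+4),0],[1,99]).round(1)) for a in (15,20,25,30)])
# recess via deck hole rim: deck points near
dk=ok(P[:,2],.0625,.0665).reshape(420,560).astype(np.uint8)
hole=(1-dk); hole[:60]=0; hole[200:]=0; hole[:,:235]=0; hole[:,315:]=0
n,l,st,ce=cv2.connectedComponentsWithStats(hole); k=1+st[1:,4].argmax(); cs,_=cv2.findContours((l==k).astype(np.uint8),0,2)
px=max(cs,key=len).reshape(-1,2); w=onz(i,px,.0641); r=cv2.minAreaRect(((w-p)@M*1000)[:,[0,2]].astype(np.float32)); print('recess mouth in tool (x,z)',st[k],r)
E
python3 m.py
```

```text
top h 8.72946808839696
cross ext [-14.01295181 -13.73579762   1.15587214  15.74626636  15.93830757]
along ext [-35.2577124  -34.44366363  34.45605798  34.71937379]
tilt [-1.83075443e-03  1.78649468e-03 -8.71452297e+00]
edges by z [(15, array([-14. ,  15.8])), (20, array([-13.8,  15.8])), (25, array([-13.6,  15.6])), (30, array([-13.9,  15.8]))]
recess mouth in tool (x,z) [ 244   66   67  134 7223] ((0.6496391296386719, 55.5435791015625), (40.91325378417969, 77.677734375), 0.09760431200265884)
```

```bash
cat >> m.py <<'E'
print('---')
Z=P[:,2].reshape(420,560); print(Z[127,235:315:4].round(4)); print(Z[56:200:6,274].round(4))
m=Z<.0615
L=[];Rr=[];Tp=[];B=[]
for r in range(90,165,3):
    c=np.where(m[r,232:316])[0]+232; L.append((c[0]-.5,r));Rr.append((c[-1]+.5,r))
for c in range(255,295,3):
    r=np.where(m[50:200,c])[0]+50; Tp.append((c,r[0]-.5));B.append((c,r[-1]+.5))
g=lambda a:((onz(i,a,.0641)-p)@M*1000)
l,rr,t,b=map(g,(L,Rr,Tp,B))
print('x edges',np.median(l[:,0]),np.median(rr[:,0]),'z edges',np.median(t[:,2]),np.median(b[:,2]))
print('yaw dx/dz',np.polyfit(l[:,2],l[:,0],1)[0],np.polyfit(rr[:,2],rr[:,0],1)[0], 'ctr',(np.median(l[:,0])+np.median(rr[:,0]))/2,(np.median(t[:,2])+np.median(b[:,2]))/2)
E
python3 m.py | sed -n '/---/,$p'
```

```text
---
[0.0647 0.0647 0.0642 0.0562 0.033  0.0321 0.032  0.0303 0.0327 0.0314
 0.0318 0.0331 0.0315 0.0318 0.0327 0.0318 0.04   0.0635 0.0636 0.0651]
[0.0637 0.0634 0.0628 0.0396 0.0321 0.0317 0.0331 0.0308 0.0297 0.0319
 0.0324 0.033  0.032  0.0317 0.0316 0.0324 0.0328 0.0326 0.0318 0.0318
 0.0328 0.0405 0.0519 0.1183]
x edges -17.51645610151604 14.750941517619095 z edges 93.04870206268635 21.50495542295206
yaw dx/dz -0.0008214432799089923 -0.010809612312420207 ctr -1.3827572919484732 57.276828742819205
```

Request:
carry_out(hand=[0.2,0.2,0.2,0.2,0.2,0.2,0.2,0.2,0.2,0.2], delta_pos=[[-1.2,0,12],[0,0,20],[0,0,18],[0,0,7.2],[0,12,0],[0,17,0],[0,13,0],[0,6,0],[0,0,0],[0,0,0]], spin=[0,0,0,0,0,0,0,0,0,0])

```text
t: 7.3
ee_pos: [0.4785, -0.2272, 0.0935]
tool_rot: [-1.333, -0.993, 0.993]
wrist_force: [0.3, -0.5, -0.9]
grip_width: 0.0282
```

```bash
python3 -c "
from h import *
# target: from TCP (.533,-.2416) shifted in tool by (-1.2,57.2)
t=np.array([.533,-.2416])+(-.0012)*np.array([.284,.959])+.0572*np.array([-.959,.284]); print(t)
plan(t,.0913,73.7)
i,im,d=look('wrist'); save('w5',cv2.resize(im[60:400,140:420],None,fx=1.7,fy=1.7)); np.savez('pics/w5.npz',im=im,d=d,E=i['extrinsics'])
i,im,d=look('side'); save('s5',cv2.resize(im[180:290,130:290],None,fx=4,fy=4))"
```

```text
[ 0.4778044 -0.226506 ]
t 7.3 p [ 0.4785 -0.2272  0.0935] ydir [ 0.  0. -1.] zdir [-0.958  0.286 -0.   ] yaw 73.38 spin -0.0056 delta mm BEFORE spin [0.5 2.2 0.9] F [ 0.32 -0.5  -0.91] w 0.0282 j6 -1.869
```

View pics/w5.png

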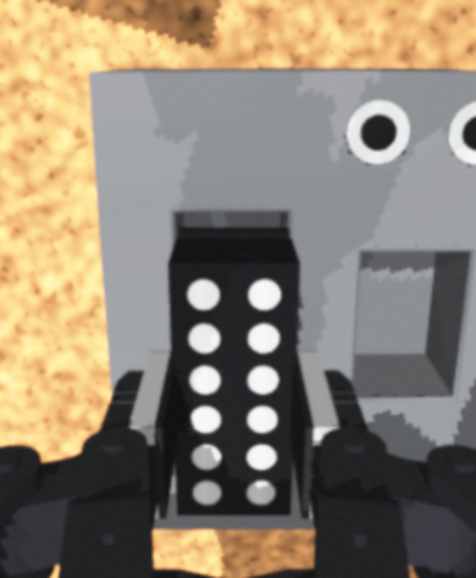

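The crop shows the recess's far rim at about (173–290, 210). The cassette's far bottom edge is near (177–295, 238), so it sits perhaps 1 mm to the right. I'll quantify that.

```bash
python3 - <<'E'
from h import *
i=ctrl.camera_info('wrist'); z=np.load('pics/w5.npz'); d=z['d'];im=z['im'];i['extrinsics']=z['E']
s=ctrl.get_state(); M=R.from_rotvec(s['tool_rot']).as_matrix(); p=s['ee_pos']
v,u=np.mgrid[0:420,0:560]; P=cloud(i,d,np.c_[u.ravel(),v.ravel()]); Z=P[:,2].reshape(420,560)
g=cv2.cvtColor(im,cv2.COLOR_RGB2GRAY)
print('col280 rows178-222',[(r,int(g[r,275]),round(float(Z[r,275])*1000)) for r in range(178,222,2)])
for r in (187,190,193,200,203,206,210): print(r,'L',g[r,236:252].tolist(),'R',g[r,306:324].tolist())
E=lambda a,h:((onz(i,a,h)-p)@M*1000)[:,[0,2]].round(2).tolist()
print(E([(140+173/1.7,187),(140+290/1.7,187)],.0641))
E
```

```text
col280 rows178-222 [(178, 145, 65), (180, 146, 65), (182, 135, 65), (184, 103, 63), (186, 79, 33), (188, 80, 32), (190, 81, 32), (192, 77, 32), (194, 35, 71), (196, 30, 73), (198, 33, 73), (200, 25, 82), (202, 19, 84), (204, 18, 87), (206, 21, 91), (208, 24, 93), (210, 19, 96), (212, 23, 99), (214, 22, 101), (216, 28, 103), (218, 30, 102), (220, 30, 103)]
187 L [162, 162, 164, 160, 147, 126, 104, 73, 56, 54, 53, 61, 70, 77, 81, 79] R [54, 54, 64, 89, 112, 126, 138, 141, 145, 144, 146, 142, 145, 143, 143, 145, 143, 144]
190 L [163, 164, 161, 159, 148, 124, 102, 74, 56, 52, 54, 61, 70, 79, 81, 79] R [54, 58, 69, 91, 115, 127, 139, 145, 145, 145, 145, 144, 145, 144, 145, 145, 145, 146]
193 L [162, 164, 163, 161, 149, 126, 105, 78, 56, 47, 42, 46, 54, 62, 60, 62] R [48, 48, 61, 84, 110, 128, 139, 144, 143, 144, 147, 145, 144, 145, 144, 143, 144, 143]
200 L [163, 163, 163, 162, 152, 134, 107, 69, 41, 29, 25, 25, 24, 25, 26, 23] R [25, 25, 26, 32, 51, 88, 125, 143, 144, 145, 144, 146, 144, 145, 144, 145, 146, 144]
203 L [163, 163, 165, 161, 154, 126, 84, 40, 21, 23, 24, 20, 22, 22, 23, 22] R [22, 22, 21, 21, 24, 39, 81, 123, 142, 144, 144, 144, 143, 143, 144, 145, 144, 143]
206 L [161, 164, 162, 160, 143, 99, 48, 23, 20, 19, 21, 20, 21, 20, 16, 20] R [20, 20, 23, 20, 21, 22, 39, 83, 125, 141, 144, 141, 143, 145, 142, 145, 144, 145]
210 L [162, 164, 162, 139, 93, 42, 21, 20, 18, 24, 19, 21, 22, 22, 21, 20] R [18, 20, 20, 21, 22, 22, 21, 30, 62, 107, 139, 143, 144, 144, 144, 143, 144, 145]
[[-16.2, 36.22], [17.05, 36.27]]
```

```bash
python3 - <<'E'
from h import *
i=ctrl.camera_info('wrist'); z=np.load('pics/w5.npz'); d=z['d'];im=z['im'];i['extrinsics']=z['E']
s=ctrl.get_state(); M=R.from_rotvec(s['tool_rot']).as_matrix(); p=s['ee_pos']
g=cv2.cvtColor(im,cv2.COLOR_RGB2GRAY)
E=lambda a,h:((onz(i,a,h)-p)@M*1000)[:,[0,2]].round(2).tolist()
print('rim',E([(276,183.7)],.0641),'cas bottom far',E([(276,193)],p[2]-.0233), 'cas top far', E([(276,60+262/1.7)],p[2]+.0087))
print('rows193',g[190:200,262].tolist(),g[190:200,290].tolist(), 'near', g[355:375,262].tolist(),E([(276,60+516/1.7)],p[2]+.0087),E([(240,60+528/1.7)],.0641))
E
```

```text
rim [[0.34, 37.87]] cas bottom far [[0.37, 35.0]] cas top far [[0.48, 35.06]]
rows193 [81, 80, 77, 64, 36, 26, 30, 33, 32, 28] [83, 80, 75, 61, 36, 27, 29, 31, 34, 29] near [167, 125, 69, 34, 26, 26, 27, 41, 75, 96, 99, 102, 98, 99, 100, 120, 180, 223, 229, 230] [[0.5, -35.27]] [[-20.6, -73.5]]
```

The gap at the far end is 2.9 mm where 1.2 mm is wanted. I'll correct +1.5 mm lengthwise and −0.4 mm across, then lower slowly while watching the force.

Request:
carry_out(hand=[0.2,0.2,0.2,0.2,0.2,0.2,0.2,0.2,0.2], delta_pos=[[-0.4,0,1.5],[0,0,0],[0,0,0],[0,2,0],[0,2,0],[0,2,0],[0,2,0],[0,0,0],[0,0,0]], spin=[0,0,0,0,0,0,0,0,0])

```text
t: 8.15
ee_pos: [0.4765, -0.2271, 0.085]
tool_rot: [-1.332, -0.992, 0.992]
wrist_force: [-0.3, 0.8, -0.2]
grip_width: 0.0278
```

Request:
carry_out(hand=[0.2,0.2,0.2,0.2,0.2,0.2], delta_pos=[[0,1.5,0],[0,1.5,0],[0,1.5,0],[0,1,0],[0,0,0],[0,0,0]], spin=[0,0,0,0,0,0])

```text
t: 8.65
ee_pos: [0.4766, -0.2271, 0.0797]
tool_rot: [-1.333, -0.992, 0.992]
wrist_force: [-0.4, 0.4, -1.2]
grip_width: 0.028
```

It entered the recess with no contact force, so I keep lowering.

Request:
carry_out(hand=[0.2,0.2,0.2,0.2,0.2,0.2,0.2,0.2,0.2], delta_pos=[[0,2,0],[0,2,0],[0,2,0],[0,2,0],[0,2,0],[0,1.5,0],[0,1.5,0],[0,0,0],[0,0,0]], spin=[0,0,0,0,0,0,0,0,0])

```text
t: 9.4
ee_pos: [0.4766, -0.2271, 0.0667]
tool_rot: [-1.333, -0.992, 0.992]
wrist_force: [0.2, -0.4, -1.8]
grip_width: 0.0278
```

Request:
carry_out(hand=[0.2,0.2,0.2,0.2], delta_pos=[[0,1,0],[0,1,0],[0,0,0],[0,0,0]], spin=[0,0,0,0])

```text
t: 9.73
ee_pos: [0.4766, -0.2271, 0.0647]
tool_rot: [-1.333, -0.992, 0.992]
wrist_force: [-0.3, 0.7, -1.4]
grip_width: 0.0283
```

Request:
carry_out(hand=[0.2,0.2,0.2,0.2,0.5,0.5,0.5,0.5], delta_pos=[[0,0.5,0],[0,0.5,0],[0,0,0],[0,0,0],[0,0,0],[0,0,0],[0,0,0],[0,0,0]], spin=[0,0,0,0,0,0,0,0])

```text
t: 10.4
ee_pos: [0.4766, -0.2271, 0.0638]
tool_rot: [-1.333, -0.992, 0.992]
wrist_force: [0.2, -0.3, -0.0]
grip_width: 0.0428
```

Request:
carry_out(hand=[0.5,0.5,0.5,0.3,0.1,0,0,0,0,0,0,0], delta_pos=[[0,-10,0],[0,-15,0],[0,-15,0],[0,0,0],[0,0,0],[0,0,-10],[0,0,-15],[0,0,-5],[0,0,0],[0,0,0],[0,0,0],[0,0,0]], spin=[0,0,0,0,0,0,0,0,0,0,0,0])

```text
t: 11.4
ee_pos: [0.5047, -0.2354, 0.1035]
tool_rot: [-1.332, -0.992, 0.992]
wrist_force: [0.1, -0.1, 0.4]
grip_width: -0.0002
```

```bash
cat > chk.py <<'E'
from h import *
import sys
n=sys.argv[1]
plan((.4766,-.2271),.1,73.5)
i,im,d=look('wrist'); np.savez('pics/'+n+'.npz',im=im,d=d,E=i['extrinsics']); save(n,im)
s=ctrl.get_state(); p=s['ee_pos']
v,u=np.mgrid[0:420,0:560]; P=cloud(i,d,np.c_[u.ravel(),v.ravel()])
a=np.radians(-16.4); ex=np.array([np.cos(a),np.sin(a)]); ey=np.array([-ex[1],ex[0]])
q=(P[:,:2]-[.4762,-.2273])*1000; X=q@ex; Y=q@ey; z=P[:,2]*1000
for lo in range(-32,32,8):
    m=(X>lo)&(X<lo+8)&(abs(Y)<13)&(z<90)&(z>20); 
    b=(X>lo)&(X<lo+8)&(Y<-20)&(Y>-34)&(z<90)&(z>50)
    print(lo,m.sum(),np.median(z[m]).round(2) if m.sum() else None,'deck',b.sum(),np.median(z[b]).round(2) if b.sum() else None)
E
python3 chk.py w6
```

```text
t 11.4 p [ 0.5047 -0.2354  0.1035] ydir [-0.001  0.001 -1.   ] zdir [-0.958  0.287  0.001] yaw 73.34 spin -0.0029 delta mm BEFORE spin [-0.1  3.5 29.3] F [ 0.09 -0.09  0.42] w -0.0002 j6 -1.854
-32 954 72.97 deck 452 64.19
-24 914 72.71 deck 445 64.11
-16 857 72.55 deck 432 64.21
-8 838 72.43 deck 408 64.2
0 801 72.16 deck 399 64.24
8 753 72.05 deck 385 64.18
16 732 71.88 deck 366 64.25
24 717 71.69 deck 353 64.21
```

View pics/w6.png

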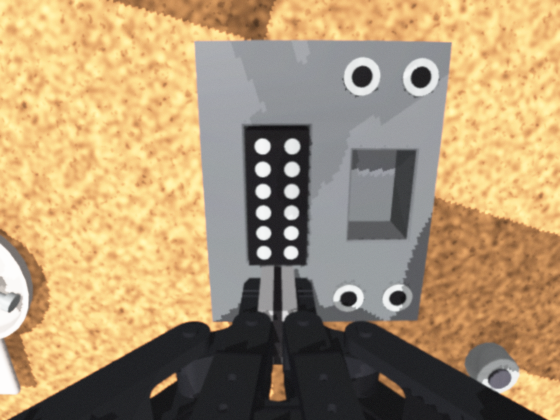

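It rests on both catches about 8 mm proud. The top face is at (277,195), level and inside the recess. Next I press the +x end with the shut fingers, in small steps with force checks.

Request:
carry_out(hand=[0,0,0,0,0,0], delta_pos=[[0,10,2],[0,12,0],[0,6,0],[0,2,0],[0,0,0],[0,0,0]], spin=[0,0,0,0,0,0])

```text
t: 11.95
ee_pos: [0.5036, -0.2353, 0.0741]
tool_rot: [-1.333, -0.993, 0.992]
wrist_force: [0.5, 0.6, 0.9]
grip_width: -0.0001
```

Request:
carry_out(hand=[0,0,0,0,0,0], delta_pos=[[0,1,0],[0,1,0],[0,1,0],[0,1,0],[0,0,0],[0,0,0]], spin=[0,0,0,0,0,0])

```text
t: 12.45
ee_pos: [0.5037, -0.2353, 0.0701]
tool_rot: [-1.334, -0.993, 0.992]
wrist_force: [0.7, 0.4, 1.2]
grip_width: 0.0001
```

Request:
carry_out(hand=[0,0,0,0,0], delta_pos=[[0,1,0],[0,1,0],[0,1,0],[0,0,0],[0,0,0]], spin=[0,0,0,0,0])

```text
t: 12.87
ee_pos: [0.504, -0.2355, 0.0672]
tool_rot: [-1.334, -0.993, 0.992]
wrist_force: [0.3, -0.4, 4.7]
grip_width: 0.0002
```

Request:
carry_out(hand=[0,0,0,0,0], delta_pos=[[0,1,0],[0,1,0],[0,0,0],[0,0,0],[0,0,0]], spin=[0,0,0,0,0])

```text
t: 13.28
ee_pos: [0.5041, -0.2355, 0.0656]
tool_rot: [-1.335, -0.993, 0.992]
wrist_force: [0.6, -0.2, 7.9]
grip_width: -0.0001
```

Request:
carry_out(hand=[0,0,0,0,0], delta_pos=[[0,1,0],[0,1,0],[0,0,0],[0,0,0],[0,0,0]], spin=[0,0,0,0,0])

```text
t: 13.7
ee_pos: [0.5044, -0.2357, 0.0636]
tool_rot: [-1.336, -0.994, 0.992]
wrist_force: [1.9, 0.0, 7.2]
grip_width: -0.0001
```

Request:
carry_out(hand=[0,0,0,0,0], delta_pos=[[0,1,0],[0,0.5,0],[0,0,0],[0,0,0],[0,0,0]], spin=[0,0,0,0,0])

```text
t: 14.12
ee_pos: [0.5045, -0.2356, 0.0624]
tool_rot: [-1.336, -0.994, 0.992]
wrist_force: [0.9, 0.0, 9.9]
grip_width: -0.0
```

Request:
carry_out(hand=[0,0,0,0,0], delta_pos=[[0,1,0],[0,0.5,0],[0,0,0],[0,0,0],[0,0,0]], spin=[0,0,0,0,0])

```text
t: 14.53
ee_pos: [0.5045, -0.2357, 0.0612]
tool_rot: [-1.336, -0.994, 0.992]
wrist_force: [0.3, 0.8, 12.3]
grip_width: -0.0
```

Request:
carry_out(hand=[0,0,0,0,0,0], delta_pos=[[0,1,0],[0,0.5,0],[0,0,0],[0,0,0],[0,0,0],[0,0,0]], spin=[0,0,0,0,0,0])

```text
t: 15.03
ee_pos: [0.5045, -0.2357, 0.0599]
tool_rot: [-1.336, -0.994, 0.992]
wrist_force: [-0.7, 1.1, 14.0]
grip_width: -0.0004
```

Request:
carry_out(hand=[0,0,0,0,0,0], delta_pos=[[0,1,0],[0,0.5,0],[0,0,0],[0,0,0],[0,0,0],[0,0,0]], spin=[0,0,0,0,0,0])

```text
t: 15.53
ee_pos: [0.5045, -0.2357, 0.0587]
tool_rot: [-1.336, -0.994, 0.992]
wrist_force: [-1.3, 2.0, 16.2]
grip_width: 0.0002
```

Request:
carry_out(hand=[0,0,0,0,0,0], delta_pos=[[0,1,0],[0,0.5,0],[0,0,0],[0,0,0],[0,0,0],[0,0,0]], spin=[0,0,0,0,0,0])

```text
t: 16.03
ee_pos: [0.5045, -0.2357, 0.0575]
tool_rot: [-1.336, -0.994, 0.992]
wrist_force: [-0.6, 2.2, 18.5]
grip_width: -0.0003
```

Request:
carry_out(hand=[0,0,0,0,0,0], delta_pos=[[0,1,0],[0,0.5,0],[0,0,0],[0,0,0],[0,0,0],[0,0,0]], spin=[0,0,0,0,0,0])

```text
t: 16.53
ee_pos: [0.5046, -0.2357, 0.0563]
tool_rot: [-1.336, -0.994, 0.992]
wrist_force: [-2.5, 1.9, 20.6]
grip_width: -0.0001
```

Request:
carry_out(hand=[0,0,0,0,0,0], delta_pos=[[0,0.5,0],[0,0.5,0],[0,0,0],[0,0,0],[0,0,0],[0,0,0]], spin=[0,0,0,0,0,0])

```text
t: 17.03
ee_pos: [0.5046, -0.2358, 0.0555]
tool_rot: [-1.337, -0.994, 0.992]
wrist_force: [-2.8, 2.7, 22.0]
grip_width: 0.0002
```

The force reached 22 N. There was a dip near 7 N earlier, which may have been the click. I lift off and look before pushing harder.

Request:
carry_out(hand=[0,0,0,0,0,0,0,0], delta_pos=[[0,-5,0],[0,-10,0],[0,-10,0],[0,-10,0],[0,-10,0],[0,0,0],[0,0,0],[0,0,0]], spin=[0,0,0,0,0,0,0,0])

```text
t: 17.7
ee_pos: [0.5031, -0.2349, 0.0973]
tool_rot: [-1.332, -0.992, 0.992]
wrist_force: [-1.0, -1.0, 0.4]
grip_width: 0.0002
```

```bash
python3 chk.py w7
```

```text
t 17.7 p [ 0.5031 -0.2349  0.0973] ydir [-0.001  0.001 -1.   ] zdir [-0.958  0.287  0.001] yaw 73.34 spin -0.0029 delta mm BEFORE spin [-0.1 -2.7 27.6] F [-1.   -0.98  0.44] w 0.0002 j6 -1.855
-32 1078 72.95 deck 490 64.18
-24 935 72.19 deck 480 64.2
-16 876 71.35 deck 452 64.21
-8 856 70.45 deck 432 64.2
0 800 69.52 deck 423 64.23
8 744 68.68 deck 401 64.22
16 713 67.84 deck 388 64.26
24 679 66.92 deck 377 64.24
```

View pics/w7.png

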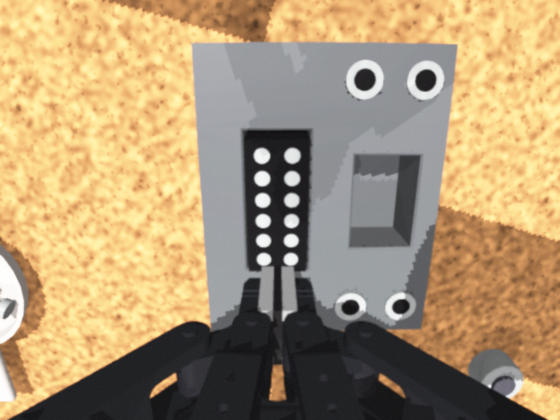

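The +x end has dropped and the −x end is still high, a tilt of about 6°. In the picture the cassette spans (244–311, 130–270). Next I press the −x end.

Request:
carry_out(hand=[0,0,0,0,0,0,0,0,0], delta_pos=[[0,0,10],[0,0,20],[0,0,18],[0,0,6.5],[0,8,0],[0,10,0],[0,3,0],[0,0,0],[0,0,0]], spin=[0,0,0,0,0,0,0,0,0])

```text
t: 18.5
ee_pos: [0.4516, -0.2196, 0.0761]
tool_rot: [-1.332, -0.992, 0.992]
wrist_force: [-0.1, 0.7, 0.3]
grip_width: -0.0003
```

Request:
carry_out(hand=[0,0,0,0,0,0,0,0], delta_pos=[[0,1,0],[0,1,0],[0,1,0],[0,1,0],[0,1,0],[0,1,0],[0,0,0],[0,0,0]], spin=[0,0,0,0,0,0,0,0])

```text
t: 19.17
ee_pos: [0.4514, -0.2196, 0.0711]
tool_rot: [-1.333, -0.993, 0.992]
wrist_force: [-0.7, 0.2, 4.0]
grip_width: 0.0004
```

Request:
carry_out(hand=[0,0,0,0,0,0], delta_pos=[[0,1,0],[0,1,0],[0,1,0],[0,0,0],[0,0,0],[0,0,0]], spin=[0,0,0,0,0,0])

```text
t: 19.67
ee_pos: [0.4513, -0.2197, 0.0683]
tool_rot: [-1.333, -0.993, 0.992]
wrist_force: [-0.9, 0.6, 8.5]
grip_width: -0.0001
```

Request:
carry_out(hand=[0,0,0,0,0,0], delta_pos=[[0,1,0],[0,1,0],[0,0,0],[0,0,0],[0,0,0],[0,0,0]], spin=[0,0,0,0,0,0])

```text
t: 20.17
ee_pos: [0.451, -0.2196, 0.0663]
tool_rot: [-1.333, -0.992, 0.993]
wrist_force: [-2.4, 0.3, 9.2]
grip_width: -0.0001
```

Request:
carry_out(hand=[0,0,0,0,0,0], delta_pos=[[0,1,0],[0,0.5,0],[0,0,0],[0,0,0],[0,0,0],[0,0,0]], spin=[0,0,0,0,0,0])

```text
t: 20.67
ee_pos: [0.4509, -0.2196, 0.0648]
tool_rot: [-1.333, -0.992, 0.993]
wrist_force: [-2.7, 0.8, 8.5]
grip_width: 0.0002
```

Request:
carry_out(hand=[0,0,0,0,0,0], delta_pos=[[0,1,0],[0,1,0],[0,0,0],[0,0,0],[0,0,0],[0,0,0]], spin=[0,0,0,0,0,0])

```text
t: 21.17
ee_pos: [0.4511, -0.2196, 0.0622]
tool_rot: [-1.333, -0.992, 0.992]
wrist_force: [-1.5, -0.1, 3.3]
grip_width: -0.0002
```

Request:
carry_out(hand=[0,0,0,0,0,0], delta_pos=[[0,1,0],[0,1,0],[0,0,0],[0,0,0],[0,0,0],[0,0,0]], spin=[0,0,0,0,0,0])

```text
t: 21.67
ee_pos: [0.4511, -0.2196, 0.0605]
tool_rot: [-1.333, -0.992, 0.993]
wrist_force: [-3.4, 0.0, 6.9]
grip_width: 0.0001
```

Request:
carry_out(hand=[0,0,0,0,0,0], delta_pos=[[0,1,0],[0,0.5,0],[0,0,0],[0,0,0],[0,0,0],[0,0,0]], spin=[0,0,0,0,0,0])

```text
t: 22.17
ee_pos: [0.4511, -0.2196, 0.0592]
tool_rot: [-1.333, -0.992, 0.993]
wrist_force: [-4.0, 0.8, 10.5]
grip_width: -0.0
```

The force dropped from 9 to 3 N, so the −x end clicked. At 10.5 N the tip is about level with the deck. I lift off and check.

Request:
carry_out(hand=[0,0,0,0,0,0,0,0,0,0], delta_pos=[[0,-5,0],[0,-10,0],[0,-10,0],[0,-14,0],[0,0,-15],[0,0,-20],[0,0,-15],[0,0,-4.5],[0,0,0],[0,0,0]], spin=[0,0,0,0,0,0,0,0,0,0])

```text
t: 23.0
ee_pos: [0.5028, -0.2347, 0.0977]
tool_rot: [-1.332, -0.992, 0.993]
wrist_force: [-0.7, 1.0, -0.5]
grip_width: 0.0
```

```bash
python3 chk.py w8
```

```text
t 23.0 p [ 0.5028 -0.2347  0.0977] ydir [-0.001  0.001 -1.   ] zdir [-0.958  0.287  0.001] yaw 73.35 spin -0.0026 delta mm BEFORE spin [-0.2 -2.3 27.3] F [-0.74  1.   -0.52] w 0.0 j6 -1.855
-32 935 64.21 deck 493 64.2
-24 872 64.21 deck 464 64.15
-16 843 64.29 deck 451 64.13
-8 815 64.34 deck 441 64.13
0 786 64.28 deck 412 64.18
8 748 64.3 deck 396 64.16
16 712 64.36 deck 387 64.22
24 697 64.33 deck 374 64.26
```

The cassette is flush to within 0.2 mm along its whole length and the tray has risen back. I retreat, take a last look and hand in.

Request:
carry_out(hand=[0,0,0,0,0,0], delta_pos=[[0,-15,0],[0,-25,0],[0,-25,0],[0,-15,0],[0,0,0],[0,0,0]], spin=[0,0,0,0,0,0])

```text
t: 23.55
ee_pos: [0.503, -0.2351, 0.1783]
tool_rot: [-1.334, -0.993, 0.992]
wrist_force: [-0.5, 0.2, -0.5]
grip_width: -0.0002
```

```bash
python3 chk.py w9; python3 -c "
from h import *
ctrl.job_done()"
```

```text
t 23.55 p [ 0.503  -0.2351  0.1783] ydir [ 0.001 -0.001 -1.   ] zdir [-0.958  0.287 -0.001] yaw 73.33 spin -0.003 delta mm BEFORE spin [ 0.1 78.3 27.7] F [-0.5   0.22 -0.51] w -0.0002 j6 -1.855
-32 437 64.16 deck 233 64.23
-24 437 64.18 deck 229 64.11
-16 408 64.3 deck 227 64.16
-8 434 64.3 deck 223 64.14
0 403 64.26 deck 216 64.18
8 391 64.27 deck 208 64.24
16 371 64.37 deck 199 64.22
24 370 64.37 deck 199 64.27
the job is handed in; nothing more can be done
```

View pics/w9.png

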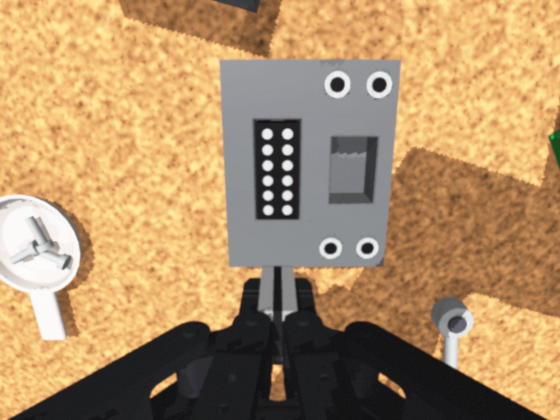

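The black cassette is home in the long recess of the farther tray, bits up and flush at both ends. I handed the job in at about 23.6 s of the 48 s.

I gripped it across its width and lowered it onto the catches under control. After letting go, I pressed each end down with the shut fingers.

**Force:** The peak push was 22 N on the +x end, which I estimate sank the tray about 11 mm, against the 16 mm limit. The −x end clicked at about 9 N.

**Last checks:**
- **Height:** the top face is within about 0.2 mm of deck level along its whole length.
- **Tray:** the deck is back at 64.2 mm, its unloaded height.
- **Gripper:** it is clear of everything, with only sensor noise on the wrist force.
- **Bystanders:** the arm went nowhere near them, but I did not re-measure their positions.

**Disagreements:**
- The top and wrist cameras differed by about 2 mm on position. I used the wrist camera's relative measurement, and the cassette went in without contact force.
- After the first press the +x end still read about 2 mm proud. It came flush once the −x end snapped in.

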